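# Offer up the matching crease tab over the dent

## Robot

A 6-joint arm with a two-finger parallel gripper is mounted at the origin on the work surface. World frame = base frame: x ahead of the robot, y to its left, z up, the work surface at z = 0. Lengths are in m, angles in rad, forces in N, time in s.
With the tool pointing down it reaches from about 0.375 to 0.975 m from the base axis. Payload 3.8 kg.
Tool frame: the origin (TCP) lies at the very end of the fingers, on their centre line; the grasp point (between the pads) lies 19 mm behind it (manip.grip_depth is the distance from the TCP to the grasp point, in m); z points along the fingers, y is the line along which they close (so a half turn about z gives the same grasp; the last joint's range is limited). The gripper opens to 85 mm and grips with 20 to 120 N. Pads are 22 mm wide; open, the fingers measure 114 mm over their backs; the gripper's body (76 mm by 85 mm) begins 54 mm behind the grasp point. The pads swing forward as they close: fully open they stand 13 mm farther back than shut.
Start: joints at [-1.316, 0.264, 1.604, -0, 1.274, -0.037], TCP at [0.194, -0.646, 0.231] pointing down, gripper open.
Joint ranges: [-2.63, 2.63], [-0.94, 2.18], [0.31, 2.57], [-1.31, 4.45], [0, 2.66], [-2.55, 2.55]. Speed limits (rad/s): [2.57, 2.57, 3.14, 3.14, 3.14, 3.14].

## Interface

Orientations are given as [roll, pitch, yaw] about the fixed x, y, z axes, in that order (R = Rz(yaw) Ry(pitch) Rx(roll)).
In Python, from rig import manip, let_go, gripper_close, optics gives the robot as it stands. Calls block until the motion is done:
- manip.move_ptp(position, orientation): joint-space move of the TCP to a pose.
- manip.move_straight(position, orientation=None, speed=0.15): straight line of the TCP; orientation=None keeps the orientation; speed is the mean speed in m/s.
- manip.movej(angles): joint-space move.
- let_go() and gripper_close(strength=None): open the fingers fully, or close them until they stop; strength is the grip in N (None keeps the last).
- manip.pause(seconds).
- manip.solve_ik(position, orientation): joint angles nearest the present ones, or None.
- optics.camera(name): name is "scene" or "top"; returns the picture (400x640x3 uint8, red, green, blue); there is no depth.
- optics.camera_info(name): a dict with "camera_matrix" (3x3 intrinsics, pixels), "extrinsics" (4x4, takes a point from world to camera coordinates). Camera axes: x right, y down, z forward; pixel columns grow to the right and rows downward; lengths in m; the calibration is good to about 2 mm. A picture is of the moment at which its call begins. camera_info takes no time and is no camera call.
A pose or a line that the arm cannot do raises manip.Unreachable and nothing moves.
- manip.hand_in(): hands the job in; it is judged then, once.
Readings, each from a call of its own:
- manip.current_time_s(): time.
- manip.current_q(): joint angles.
- manip.current_joint_vel(): joint speeds.
- manip.current_tau(): joint torques, N m.
- manip.current_ee_pos(): TCP position.
- manip.current_tool_rot(): TCP orientation.
- manip.current_wrist_force(): force on the tool from outside, world axes, zero at the start.
- manip.current_moment(): the same for the moment, N m.
- manip.current_width(): finger opening in m.
- manip.current_finger_force(): force on a finger pad.
Only numpy, scipy, OpenCV 4.12 (cv2) and the standard library are available. Lean on these libraries where they do the work, as an engineer would, in place of code of your own. Each camera call takes 0.05 s, during which the arm holds its last target. There are 200 camera calls.

## Task

I want a dry trial before gluing: from the black tray take the one orange glue tab whose foot fills the chalk outline drawn round the crease in the blue boot lid, leave the other two tabs standing where they are, and carry it over the aluminium bridge puller without disturbing the puller, the tape roll or the spray bottle. Finish still holding the tab level over the outline, its foot centred in it and running the same way, about 5 mm clear of the paint, and keep holding it there so that I can mark round its ends. The lacquer is fresh: neither the tab nor the gripper may touch the boot lid at any time.

Things in the scene. Friction and masses are not known exactly. Their poses are not given: they have to be found in the camera images.
- tray: Fixed black open tray, 270 (x) x 170 (y) x 25 mm high, walls and floor 4 mm thick, standing on the bench; origin under its centre at bench level, z up. The three tabs stand on its floor in a row along its x, 85 mm apart, in any order.
- tab_a: Orange plastic crease tab, foot 44 mm long x 16 mm wide x 4 mm thick with round ends, standing upright on its foot. About 20 g. Origin: centre of the foot's underside; x along the foot's length, y across it, z up. On the foot a low thin rib (5 mm wide, to 12 mm height), then a 9 mm round neck up to 31 mm, then a block-shaped head 26 mm (x) x 12 mm (y) x 14 mm, from 31 to 45 mm above the underside: grip the head across its 12 mm.
- tab_b: Orange plastic crease tab, the same in all as tab_a (same head, neck, width, height, axes and origin) but with a foot 62 mm long.
- tab_c: Orange plastic crease tab, the same in all as tab_a (same head, neck, width, height, axes and origin) but with a foot 80 mm long.
- boot_lid: Dark blue painted car boot lid, fixed, lying level on foam blocks, about 1000 mm (y) x 490 mm (x). Origin at bench level under its middle, z up. Its painted top is flat and 90 mm above the bench within x -200 to 200 mm, y -440 to 440 mm of the origin; the rims beyond bend down. Its rear face with red tail lamps looks to +x.
- crease: The crease dent in the boot lid's top: a dark line inside a white chalk outline with round ends, a 3 mm wide line, 66 x 20 mm inside and 72 x 26 mm outside, its inside 2 mm bigger all round than the foot it is meant for (62 x 16 mm). Only a flush mark, nothing to bump into. Origin: centre of the outline on the paint surface; x along the crease, y across, z up. Either way round is the same.
- bridge_puller: Loose aluminium bridge puller standing on the boot lid between the tray and the crease, 400 g: arch 172 mm long (x) on two rubber feet 36 mm in diameter, centre screw with a black knob, 113 mm high, 36 mm wide. Origin: centre between the feet on the paint; z up. Leave it where it is.
- tape_roll: Loose cream roll of masking tape lying flat on the boot lid beyond the crease, 100 mm outside diameter, 25 mm high. Origin: centre of its underside. Leave it where it is.
- spray_bottle: Loose clear spray bottle with black trigger head standing on the bench on the far side of the tray, 75 mm in diameter, 222 mm high. Origin: centre of its underside. Leave it where it is.
Things that resemble listed ones, but are neither listed nor needed, are in the scene too. Leave any brown look-alike of the tab_b alone. Of the things shaped like the bridge_puller, the aluminium one is meant.

How it is judged:
By the outcome, as a careful person would: the job done as asked, in the order asked, and still so for the second after the job is handed in, while the arm keeps its last pose, push and grip.
It also fails if it takes over 45 s, if anything falls off the work surface, if the arm or the gripper's body presses on something with over 40 N, if the wrist force passes 120 N, or if a joint passes its speed limit or range.

## Working session

There is one attempt and no reset: what is moved stays moved. The work goes in short steps, each a Python script; the robot and the scene stay as the last script left them, time stands still between calls to the robot, and variables do not carry over. Pictures are saved under pics/ and viewed, at most 10 in all, crops included, and the job is handed in when it is done.

```bash
mkdir -p pics; python3 - <<'E'
from rig import optics
import cv2
for n in("scene","top"):
    im=optics.camera(n); cv2.imwrite(f"pics/{n}0.png",im[:,:,::-1]); i=optics.camera_info(n); print(n,i["camera_matrix"],i["extrinsics"])
E
```

```text
scene [[390.36320218   0.         316.5800231 ]
 [  0.         390.36320218 196.76706968]
 [  0.           0.           1.        ]] [[ 0.66707911  0.74487741  0.01277168 -0.26759626]
 [ 0.47247831 -0.40975155 -0.78029989 -0.15767005]
 [-0.57599454  0.52655609 -0.62527512  1.57744047]
 [ 0.          0.          0.          1.        ]]
top [[372.48399527   0.         325.2631518 ]
 [  0.         372.48399527 195.61285583]
 [  0.           0.           1.        ]] [[ 0.01352821 -0.99990478  0.00272335 -0.0327176 ]
 [-0.99573933 -0.01372021 -0.09118628  0.47484932]
 [ 0.09121496 -0.00147816 -0.99583013  1.38611138]
 [ 0.          0.          0.          1.        ]]
```

View pics/scene0.png

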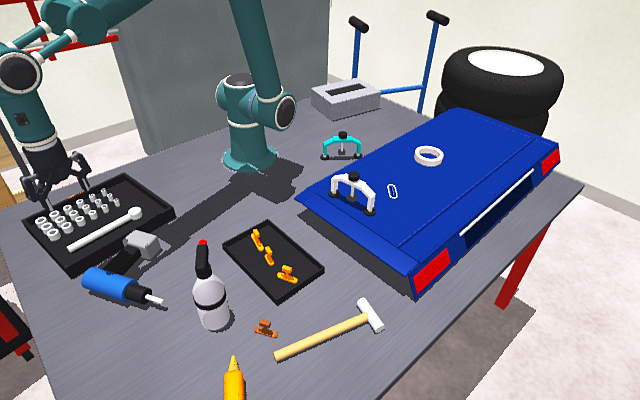

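View pics/top0.png

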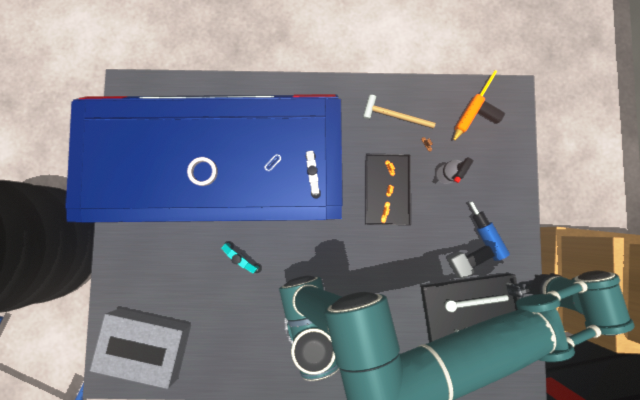

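The scene view shows three orange tabs in the black tray at (257,240), (268,256) and (287,274). The brown look-alike is at (265,328), the aluminium puller at (353,193), the teal look-alike at (342,147) and the outline at (392,191). The top view has the tabs at (390,168), (390,190) and (386,212), brown at (427,144), the outline at (273,162) and the puller at (313,174). Next I measure them and check a crop.

```bash
cat > h.py <<'E'
import numpy as np, cv2
from rig import optics
I={n:optics.camera_info(n) for n in("scene","top")}
def ray(n,uv,z):
    K,T=I[n]["camera_matrix"],np.array(I[n]["extrinsics"]); R,t=T[:3,:3],T[:3,3]
    d=R.T@np.linalg.inv(K)@np.array([*uv,1.]); c=-R.T@t
    return c+d*(z-c[2])/d[2]
def proj(n,p):
    K,T=I[n]["camera_matrix"],np.array(I[n]["extrinsics"]); q=K@(T[:3,:3]@np.array(p)+T[:3,3]); return q[:2]/q[2]
def rectify(n,im,z,cx,cy,half,s=0.0005):
    """orthographic patch of plane z: row=-x, col=-y, s m/px"""
    N=int(2*half/s); src=np.float32([[0,0],[N,0],[N,N],[0,N]])
    W=[(cx+half,cy+half),(cx+half,cy-half),(cx-half,cy-half),(cx-half,cy+half)]
    dst=np.float32([proj(n,(x,y,z)) for x,y in W])
    H=cv2.getPerspectiveTransform(dst,src); return cv2.warpPerspective(im,H,(N,N),flags=cv2.INTER_CUBIC)
def blobs(mask,amin=15):
    k,l,s,c=cv2.connectedComponentsWithStats(mask.astype(np.uint8)); return [(c[i],s[i],l==i) for i in range(1,k) if s[i,4]>=amin]
E
python3 - <<'E'
from h import *
ims={n:cv2.imread(f"pics/{n}0.png") for n in("scene","top")}
rows=[]
for n in ims:
    im=ims[n]; hsv=cv2.cvtColor(im,cv2.COLOR_BGR2HSV); H,S,V=hsv[...,0].astype(int),hsv[...,1],hsv[...,2]
    for c,s,m in blobs((H>8)&(H<28)&(S>150)&(V>150)):
        if s[4]>400: continue
        pts=np.argwhere(m)[:,::-1]
        w=np.array([ray(n,p,.008+.004)[:2] for p in pts]); mu=w.mean(0); e,v=np.linalg.eigh(np.cov((w-mu).T)); d=v[:,1]; q=(w-mu)@d
        print(n,"orange",c.round(1),s[4],"centre",mu.round(4),"dir",np.degrees(np.arctan2(d[1],d[0])).round(1),"len mm",(1e3*(np.ptp(q))).round(1))
    for c,s,m in blobs((S<70)&(V>150)):
        w=ray(n,c,.09)
        if s[4]<1500: print(n,"white",c.round(1),s[4],w[:2].round(3))
# tray dark blob, crops
t=rectify("top",ims["top"],.008,.37,-.27,.16); s=rectify("scene",ims["scene"],.008,.37,-.27,.16)
cx=ray("top",(273,162),.09); ctr=ray("top",(390,190),.008); print(cx,ctr)
a=[rectify(n,ims[n],.008,ctr[0],ctr[1],.15,.00075) for n in("top","scene")]
b=[cv2.resize(rectify(n,ims[n],.09,cx[0],cx[1],.06,.0004),(400,200) if 0 else (190,190)) for n in("top","scene")]
cv2.imwrite("pics/c1.png",np.vstack([np.hstack(a),np.hstack([cv2.copyMakeBorder(x,0,0,0,210,cv2.BORDER_CONSTANT) for x in b])]))
E
```

```text
scene orange [  4.5 196.3] 218 centre [-0.3346 -0.788 ] dir 175.6 len mm 199.5
scene orange [256.6 239.3] 116 centre [ 0.4086 -0.2547] dir 157.8 len mm 98.0
scene orange [268.6 255.7] 100 centre [ 0.4879 -0.2674] dir 152.2 len mm 78.1
scene orange [287.  274.4] 173 centre [ 0.579  -0.2708] dir 169.4 len mm 73.0
scene orange [264.3 321.8] 43 centre [ 0.6607 -0.4078] dir -149.3 len mm 24.8
scene orange [257.9 329.6] 39 centre [ 0.668  -0.4324] dir -169.6 len mm 27.0
scene orange [274.2 333.8] 28 centre [ 0.7036 -0.4092] dir 156.6 len mm 16.2
scene white [41.2 14.6] 168 [-2.481 -0.143]
scene white [14.  22.5] 1136 [-2.369 -0.338]
scene white [70.4 34.1] 84 [-1.848 -0.122]
scene white [111.8  30.6] 26 [-1.759  0.108]
scene white [41.7 41.3] 208 [-1.8   -0.299]
scene white [37.  56.2] 87 [-1.528 -0.387]
scene white [505.5  62.4] 1457 [0.241 1.582]
scene white [19.3 70.8] 314 [-1.345 -0.511]
scene white [231.8  84.7] 125 [-0.485  0.232]
scene white [270.8  97. ] 96 [-0.247  0.293]
scene white [404.4  98.6] 520 [0.169 0.757]
scene white [281.1 110.6] 86 [-0.105  0.243]
scene white [241.6 12
[... 2734 characters left out ...]
[296.3 301. ] 89 [0.097 0.07 ]
top white [556.1 294.6] 39 [ 0.131 -0.842]
top white [473.2 302.4] 384 [ 0.1  -0.55]
top white [356.8 306.7] 67 [ 0.08  -0.142]
top white [  2.2 313.5] 18 [0.041 1.094]
top white [550.2 331.8] 146 [ 0.003 -0.816]
top white [285.7 324. ] 29 [0.018 0.106]
top white [305.6 322.2] 40 [0.025 0.036]
top white [596.7 331.1] 65 [ 0.008 -0.979]
top white [309.8 352.4] 429 [-0.077  0.02 ]
top white [570.3 341.4] 42 [-0.028 -0.885]
top white [444.9 374.6] 258 [-0.145 -0.447]
top white [ 21.  389.5] 969 [-0.212  1.007]
top white [321.5 377.3] 48 [-0.159 -0.022]
top white [116. 399.] 59 [-0.239  0.68 ]
[0.58870651 0.16491739 0.09      ] [ 0.50147081 -0.27347624  0.008     ]
```

View pics/c1.png

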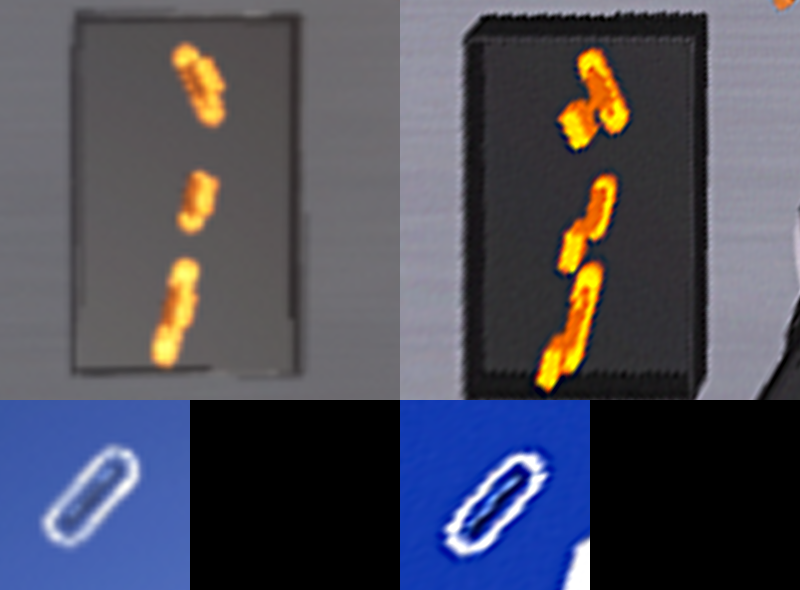

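The crop puts the 62 mm foot at the far-x end: top view (390,168), measured length 62 mm against 44 mm and 80 mm for the others. It is orange and stands in the tray, so that is tab_b. Neither the 44 mm and 80 mm tabs, nor the brown one at (427,144), fits. Next I refine the foot and the outline using both views.

```bash
cat >> h.py <<'E'
S=.0005
def orange(p):
    h=cv2.cvtColor(p,cv2.COLOR_BGR2HSV); return ((h[...,0]>6)&(h[...,0]<30)&(h[...,1]>140)&(h[...,2]>110)).astype(np.uint8)
def white(p):
    h=cv2.cvtColor(p,cv2.COLOR_BGR2HSV); return ((h[...,1]<120)&(h[...,2]>130)).astype(np.uint8)
def rect(m,cx,cy,half):
    """largest contour -> filled-centroid xy, long-axis angle deg (mod 180), size mm"""
    c=max(cv2.findContours(m,cv2.RETR_EXTERNAL,cv2.CHAIN_APPROX_NONE)[0],key=cv2.contourArea)
    M=cv2.moments(c); (rx,ry),(w,h),a=cv2.minAreaRect(c)
    ang=.5*np.arctan2(2*M["mu11"],M["mu20"]-M["mu02"]); d=(np.cos(ang),np.sin(ang)) # px dir
    f=lambda u,v:np.array([cx+half-v*S,cy+half-u*S])
    return f(M["m10"]/M["m00"],M["m01"]/M["m00"]),f(rx,ry),np.degrees(np.arctan2(-d[0],-d[1]))%180,sorted([w*S*1e3,h*S*1e3])
def outline(n,im,cx=.588,cy=.166):
    m=white(rectify(n,im,.09,cx,cy,.055)); m=cv2.morphologyEx(m,cv2.MORPH_OPEN,np.ones((3,3),np.uint8))
    k,l,s,c=cv2.connectedComponentsWithStats(m); i=l[max(0,0):][...] 
    b=min(range(1,k),key=lambda j:np.hypot(*(c[j]-110))+(0 if s[j,4]>1000 else 1e3)); return rect((l==b).astype(np.uint8),cx,cy,.055)
E
python3 - <<'E'
from h import *
ims={n:cv2.imread(f"pics/{n}0.png") for n in("scene","top")}
for n in ims: print(n,"outline",outline(n,ims[n]))
m=[orange(rectify(n,ims[n],.008,.588,-.27,.05)) for n in("top","scene")]
print("foot",rect(m[0]&m[1],.588,-.27,.05))
for d in range(-12,13,4):  # mis-registration between the views along x and y
    for e in(-8,-4,0,4):
        b=np.roll(m[1],(d,e),(0,1)); print(d,e,int((m[0]&b).sum()),end="; ")
v=np.dstack([m[0]*255,m[1]*0,m[1]*255])
from rig import manip
for y in(20,22,24,200,202): print(y,manip.solve_ik([.588,-.272,.023],[np.pi,0,np.radians(y)]))
for y in(-47,133): print(y,manip.solve_ik([.588,.166,.114],[np.pi,0,np.radians(y)]))
for n,i in(("top",0),("scene",1)): v=v if i else v
cv2.imwrite("pics/m.png",cv2.resize(np.hstack([v,rectify("top",ims["top"],.008,.588,-.27,.05),rectify("scene",ims["scene"],.008,.588,-.27,.05)]),None,fx=1.3,fy=1.3))
E
```

```text
scene outline (array([0.58325016, 0.16499981]), array([0.58369746, 0.16473512]), np.float64(137.19080066749365), [30.83200454711914, 80.21183776855469])
top outline (array([0.58783144, 0.16703053]), array([0.58785214, 0.16701411]), np.float64(137.24501566138002), [33.68628692626953, 78.19865417480469])
foot (array([ 0.58736617, -0.27368573]), array([ 0.58630294, -0.27468824]), np.float64(21.631029106324064), [23.331928253173828, 60.17309188842774])
-12 -8 4662; -12 -4 4724; -12 0 4595; -12 4 4468; -8 -8 4624; -8 -4 4753; -8 0 4589; -8 4 4433; -4 -8 4452; -4 -4 4645; -4 0 4557; -4 4 4407; 0 -8 4155; 0 -4 4422; 0 0 4486; 0 4 4375; 4 -8 3857; 4 -4 4148; 4 0 4338; 4 4 4294; 8 -8 3552; 8 -4 3870; 8 0 4130; 8 4 4209; 12 -8 3273; 12 -4 3593; 12 0 3892; 12 4 4066; 20 [-4.71713666e-01  4.08025869e-01  1.82909180e+00 -4.44089210e-16
  9.04474988e-01  7.50016810e-01]
22 [-4.71713666e-01  4.08025869e-01  1.82909180e+00 -4.44089210e-16
  9.04474988e-01  7.15110225e-01]
24 [-4.71713666e-01  4.08025869e-01  1.82909180e+00 -4.44089210e-16
  9.04474988e-01  6.80203640e-01]
200 [-0.47171367  0.40802587  1.8290918   0.          0.90447499 -2.39157584]
202 [-0.47171367  0.40802587  1.8290918   0.          0.90447499 -2.42648243]
-47 None
133 [ 0.23438689  0.24166656  1.8586801   0.          1.04124599 -0.51610469]
```

View pics/m.png

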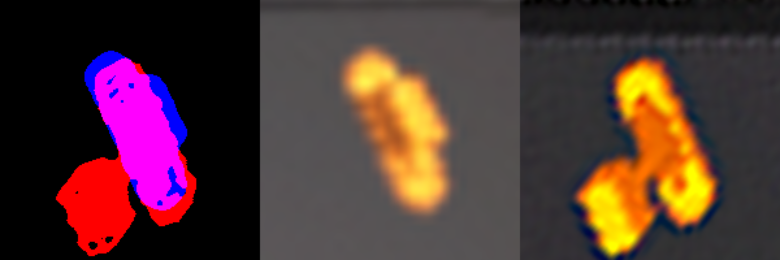

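The view shows the two masks at (135,130) misregistered by the same (4.4, 2.1) mm as the outline. That is calibration error shared by both views, so I take the midpoint. Both the picture and the mask angle (~22–24°) fit a 62 x 16 mm foot. Now to move.

```bash
python3 - <<'E'
from h import *
from rig import manip,let_go,gripper_close
ims={n:cv2.imread(f"pics/{n}0.png") for n in("scene","top")}
m=[orange(rectify(n,ims[n],.008,.588,-.27,.05)) for n in("top","scene")]
r=rect(m[0]&np.roll(m[1],(-9,-4),(0,1)),.588,-.27,.05); print("foot top-frame",r)
c=r[1]*.5+r[0]*.5-np.array([.0022,.001]); yaw=np.radians(r[2]); print(c)
assert 50<r[3][1]<72 and np.hypot(*(c-[.586,-.272]))<.006 and 17<r[2]<28
R=[np.pi,0,yaw]
p=manip.current_ee_pos(); manip.move_straight([p[0],p[1],.33],speed=.2)
manip.move_ptp([c[0],c[1],.30],R)
manip.move_straight([c[0],c[1],.12],speed=.15)
for n in ims: cv2.imwrite(f"pics/{n}1.png",optics.camera(n)[:,:,::-1])
print(manip.current_time_s(),manip.current_ee_pos(),manip.current_wrist_force())
a=cv2.imread("pics/scene1.png")[180:320,200:360]; b=cv2.imread("pics/top1.png")[120:240,330:470]
cv2.imwrite("pics/v1.png",np.hstack([cv2.resize(a,(400,350)),cv2.resize(b,(400,350))]))
E
```

```text
foot top-frame (array([ 0.5882746 , -0.27330986]), array([ 0.58836885, -0.2737739 ]), np.float64(24.05228856981674), [23.470186233520508, 64.65552520751953])
[ 0.58612173 -0.27454188]
4.1417 [ 0.58702787 -0.2750137   0.12148401] [-0.29964601 -0.37826492  0.03233024]
```

View pics/v1.png

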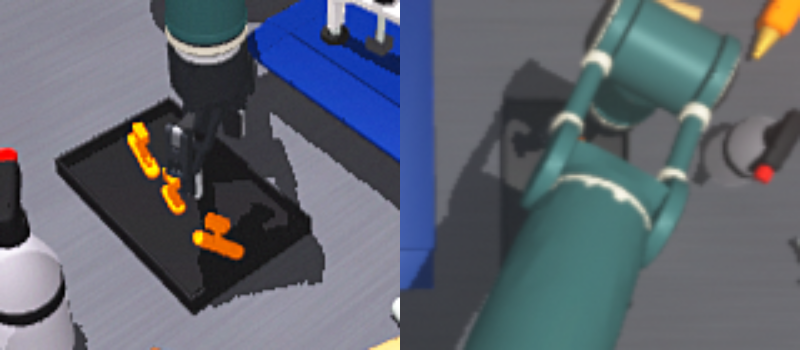

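The left crop shows the open gripper above the far tab, with the fingers around (200,160) and the tab at (215,235), its foot unobstructed. On the right the arm hides the tray from the top camera but is clear of the bottle at (745,150). Now descending to grip.

```bash
python3 - <<'E'
from h import *
from rig import manip,gripper_close
c=[.5861,-.2745]
manip.move_straight([*c,.05],speed=.12); manip.move_straight([*c,.023],speed=.05)
print(manip.current_ee_pos(),manip.current_wrist_force())
gripper_close(40); manip.pause(.3)
print("w",manip.current_width(),"f",manip.current_finger_force(),manip.current_ee_pos(),manip.current_wrist_force())
if .009<manip.current_width()<.016:
    manip.move_straight([*c,.09],speed=.1)
    print("w",manip.current_width(),manip.current_ee_pos())
cv2.imwrite("pics/scene2.png",optics.camera("scene")[:,:,::-1]); print(manip.current_time_s())
cv2.imwrite("pics/v2.png",cv2.resize(cv2.imread("pics/scene2.png")[180:320,200:360],(800,600)))
E
```

```text
[ 0.58600054 -0.27446801  0.02274384] [ 0.65039331 -0.22653819 -0.45857437]
w 0.01109263847989547 f 41.83991611003876 [ 0.58622051 -0.27451568  0.02316496] [ 0.76884161 -0.6552277   1.11584843]
w 0.011052330962997764 [ 0.58564884 -0.27430278  0.08956418]
7.3917
```

View pics/v2.png

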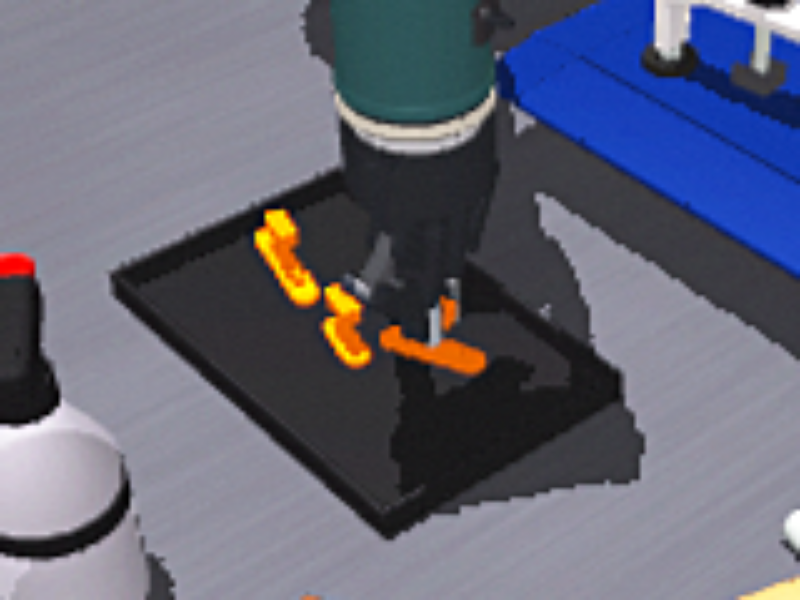

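The tab is held level (width 11 mm) with its foot at (435,350) in the crop. The other two tabs are still standing at (285,260) and (345,330). Next: carry it over the puller and hover.

```bash
python3 - <<'E'
from h import *
from rig import manip
c=[.5861,-.2745]; g=np.array([.5855,.166]); y=np.radians(137.2)
manip.move_straight([*c,.32],speed=.2)
manip.move_straight([g[0],g[1],.32],[np.pi,0,y],speed=.15)
manip.move_straight([g[0],g[1],.150],speed=.12); manip.pause(.3)
for n in("scene","top"): cv2.imwrite(f"pics/{n}3.png",optics.camera(n)[:,:,::-1])
p=manip.current_ee_pos(); print(manip.current_time_s(),p,manip.current_tool_rot(),manip.current_width())
im=cv2.imread("pics/scene3.png")
cv2.imwrite("pics/v3.png",np.hstack([cv2.resize(im[130:230,340:440],(500,500),interpolation=cv2.INTER_NEAREST),cv2.resize(cv2.imread("pics/top3.png")[130:200,230:300],(300,500))]))
zt=p[2]-.019+.004
m=orange(rectify("scene",im,zt,p[0],p[1],.055)); print(zt,rect(m,p[0],p[1],.055))
E
```

```text
13.7417 [0.5855858  0.16603279 0.1502051 ] [3.14131456e+00 1.90572104e-04 2.39462259e+00] 0.011240427660276176
0.13520510035344724 (array([0.57688191, 0.1773831 ]), array([0.57231345, 0.18019989]), np.float64(125.46641744327664), [22.402008056640625, 103.41068267822266])
```

View pics/v3.png

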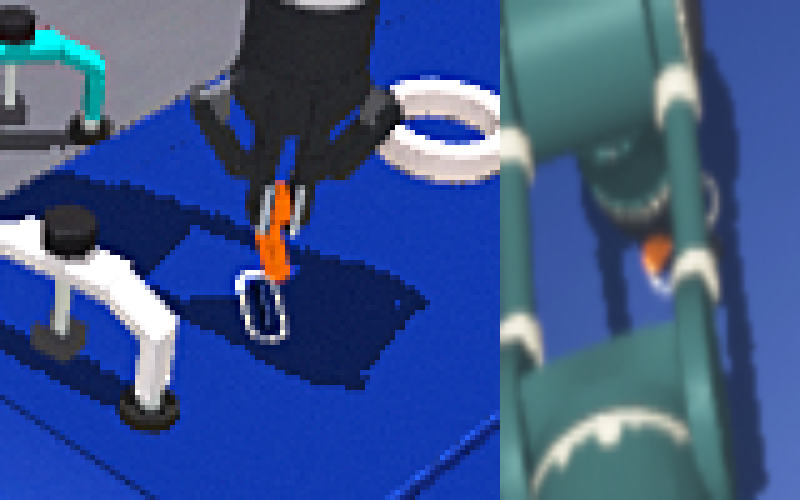

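The left crop shows the tab over the outline. The foot is at (273,255), the outline at (263,305), and the puller and tape roll are undisturbed. On the right, only the foot's near end (655,255) and the outline ends (660,285) and (712,195) show past the arm. I lower close to the final height and compare foot with outline in the same frames.

```bash
python3 - <<'E'
from h import *
from rig import manip
g=[.5855,.166]
manip.move_straight([*g,.1165],speed=.06); manip.pause(.3)
for n in("scene","top"): cv2.imwrite(f"pics/{n}4.png",optics.camera(n)[:,:,::-1])
p=manip.current_ee_pos(); print(manip.current_time_s(),p,manip.current_wrist_force())
a=np.radians(137.2-180); u=np.array([np.cos(a),np.sin(a)]); v=np.array([-u[1],u[0]])
O={"scene":np.array([.5835,.1649]),"top":np.array([.5878,.1670])}
zb=p[2]-.0192
for n in O:
    q=rectify(n,cv2.imread(f"pics/{n}4.png"),zb,O[n][0],O[n][1],.055); m=orange(q)
    i=np.argwhere(m); w=np.c_[.055-i[:,0]*S,.055-i[:,1]*S]*1e3; s,t=w@u,w@v
    print(n,"s",np.percentile(s,[0,1,99,100]).round(1))
    for k in range(-45,45,5):
        j=(s>=k)&(s<k+5)
        if j.sum()>10: print(k+2.5,np.percentile(t[j],[2,98]).round(1),end=" ")
    print()
A=cv2.imread("pics/scene4.png")[160:220,360:420]; B=cv2.imread("pics/top4.png")[140:190,250:300]
cv2.imwrite("pics/v4.png",np.hstack([cv2.resize(x,(400,400),interpolation=cv2.INTER_NEAREST) for x in(A,B)]))
E
```

```text
14.85 [0.58570423 0.16603352 0.11683557] [-0.66721658  0.50963598 -0.21164992]
scene s [-67.5 -63.2  25.1  26.9]
-42.5 [ 6.5 19.2] -37.5 [ 5.3 17.8] -32.5 [ 4.4 15.1] -27.5 [ 3.  10.3] -22.5 [-4.5  9.8] -17.5 [-6.2  9.5] -12.5 [-6.6  9.5] -7.5 [-6.7  9.2] -2.5 [-6.3  9.5] 2.5 [-6.6  9.9] 7.5 [-6.6  9.7] 12.5 [-6.6  9.7] 17.5 [-6.6  8.6] 22.5 [-5.8  7.3] 27.5 [-4.2  3.2] 
top s [-31.8 -31.2 -12.8 -12.1]
-32.5 [-3.8  3.7] -27.5 [-5.8  8.5] -22.5 [-6.3  7.3] -17.5 [-6.1  3.7] -12.5 [-5.4  0.2]
```

View pics/v4.png

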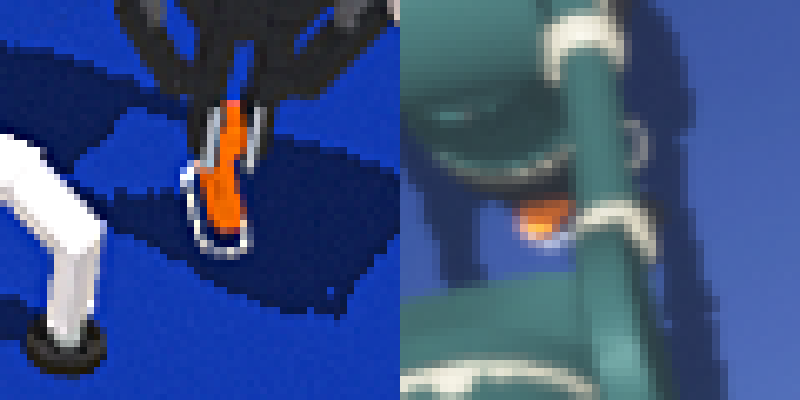

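The left crop shows the foot's near end at (230,232) inside the outline, whose near end is at (222,250). On the right its far end (540,235) sits just inside the outline's far end. Now a half-level edge comparison in each view.

```bash
cat > edge.py <<'E'
from h import *
a=np.radians(137.2-180); U=np.array([np.cos(a),np.sin(a)]); V=np.array([-U[1],U[0]])
def samp(n,im,z,o,s,t):
    s,t=np.meshgrid(s,t,indexing="ij"); P=o+s[...,None]*U+t[...,None]*V
    P=np.concatenate([P,np.full(s.shape+(1,),z)],-1); K,T=I[n]["camera_matrix"],np.array(I[n]["extrinsics"])
    q=(P@T[:3,:3].T+T[:3,3])@K.T; q=(q[...,:2]/q[...,2:]).astype(np.float32)
    return cv2.remap(im.astype(np.float32),q[...,0],q[...,1],cv2.INTER_LINEAR)
def cross(x,f,hi,lo):  # first crossing of the mid level walking outward from the foot
    h=(hi+lo)/2; k=np.argmax(f<h); return np.nan if k==0 else x[k-1]+(f[k-1]-h)/(f[k-1]-f[k])*(x[k]-x[k-1])
E
python3 - <<'E'
from edge import *
O={"scene":np.array([.5835,.1649]),"top":np.array([.5878,.1670])}; zb=.11683-.0192
r=np.arange(-.05,.05,.0005); c=np.arange(-.003,.0031,.0005)
for n in O:
    w=cv2.imread(f"pics/{n}0.png")[...,2]; o=O[n]
    pe=samp(n,w,.09,o,r,c).mean(1); ps=samp(n,w,.09,o,np.arange(-.02,.021,.001),r).mean(0)
    pk=lambda x,f,lo,hi:(lambda j:(x[j]*(f[j]-f[j].min())**2).sum()/((f[j]-f[j].min())**2).sum())((x>=lo)&(x<=hi))
    e=[pk(r,pe,-.046,-.024),pk(r,pe,.024,.046)]; t=[pk(r,ps,-.022,-.003),pk(r,ps,.003,.022)]
    print(n,"outline ends mm",np.array(e)*1e3,"sides",np.array(t)*1e3)
    im=cv2.imread(f"pics/{n}4.png").astype(np.float32); d=im[...,2]-im[...,0]
    if n=="scene":
        f=samp(n,d,zb,o,np.arange(.005,.05,.0005),c).mean(1); x=np.arange(.005,.05,.0005); print("near end",1e3*cross(x,f,f[:20].mean(),f[-20:].mean()))
        sr=np.arange(.0,.018,.0005)
    else:
        x=np.arange(.022,.05,.0005); f=samp(n,d,zb,o,-x,c).mean(1); print("far end",-1e3*cross(x,f,f[:6].mean(),f[-20:].mean()))
        sr=np.arange(-.026,-.022,.0005)
    x=np.arange(0,.025,.0005)
    for g in(-1,1):
        f=samp(n,d,zb,o,sr,g*x).mean(0); print("side",g,1e3*cross(x,f,f[:6].mean(),f[-12:].mean()),f[::4].round())
E
```

```text
scene outline ends mm [-34.73246068  34.81092758] sides [-11.41388429  11.50774562]
near end 26.76593938469885
side -1 7.09074804931879 [234. 238. 240. 170.   7. -61. -46.  -8. -22. -65. -79. -77. -68.]
side 1 10.139044925570488 [234. 237. 240. 248. 219.  91. -21. -74. -79. -75. -72. -72. -71.]
top outline ends mm [-33.55774947  33.86270288] sides [-11.32579554  11.34068971]
far end -35.177307724952705
side -1 7.886946767568589 [157. 162. 154. 116.  52.  -4. -32. -41. -47. -53. -53. -48. -44.]
side 1 7.689560174942017 [157. 143. 124.  98.  66.  34.   8.  -7. -11. -10.  -8.  -5.  -4.]
```

Both views agree that the foot sits about 3.4 mm toward −s (the scene's near end is short by 3.8 mm, the top's far end is over), with a side error under 1 mm. I correct that, go to final height and recheck.

```bash
python3 - <<'E'
from edge import *
from rig import manip
g=np.array([.5855,.166])+.0034*U-.0006*V
manip.move_straight([*g,.1142],speed=.02); manip.pause(.4)
p=manip.current_ee_pos(); print(p,g,manip.current_time_s(),manip.current_tool_rot(),manip.current_width(),manip.current_wrist_force())
for n in("scene","top"): cv2.imwrite(f"pics/{n}5.png",optics.camera(n)[:,:,::-1])
O={"scene":np.array([.5835,.1649]),"top":np.array([.5878,.1670])}; c=np.arange(-.003,.0031,.0005)
for k,zt in(("4",.11683),("5",p[2])):
  zb=zt-.0192
  for n in O:
    im=cv2.imread(f"pics/{n}{k}.png").astype(np.float32); d=im[...,2]-im[...,0]; o=O[n]
    g_=1 if n=="scene" else -1; x=np.arange(.018,.045,.0015); print(k,n,"end",np.c_[x*1e3,samp(n,d,zb,o,g_*x,c).mean(1)].round(1).tolist())
    sr=np.arange(.0,.018,.0005) if g_>0 else np.arange(-.026,-.022,.0005); x=np.arange(0,.02,.0005)
    for q in(-1,1):
        f=samp(n,d,zb,o,sr,q*x).mean(0); print("  side",q,1e3*cross(x,f,f[:6].mean(),f[-8:].mean()))
A=cv2.imread("pics/scene5.png")[160:220,360:420]; B=cv2.imread("pics/top5.png")[140:190,250:300]
cv2.imwrite("pics/v5.png",np.hstack([cv2.resize(x,(400,400),interpolation=cv2.INTER_NEAREST) for x in(A,B)]))
E
```

```text
[0.58757121 0.16327473 0.11422617] [0.58758702 0.16324966] 15.6083 [3.14158924e+00 1.77824869e-06 2.39464459e+00] 0.010931831866932307 [-0.52220994  0.19386324  0.84416215]
4 scene end [[18.0, 242.4], [19.5, 244.2], [21.0, 246.9], [22.5, 230.0], [24.0, 185.7], [25.5, 142.4], [27.0, 99.0], [28.5, 58.5], [30.0, 18.5], [31.5, -22.7], [33.0, -46.1], [34.5, -53.9], [36.0, -61.6], [37.5, -65.0], [39.0, -47.9], [40.5, -30.6], [42.0, -13.3], [43.5, -13.8]]
  side -1 6.97598323225975
  side 1 10.16926220059395
4 top end [[18.0, 112.9], [19.5, 122.7], [21.0, 131.8], [22.5, 141.4], [24.0, 151.8], [25.5, 160.5], [27.0, 166.0], [28.5, 166.2], [30.0, 153.5], [31.5, 127.0], [33.0, 91.1], [34.5, 43.9], [36.0, -3.3], [37.5, -44.2], [39.0, -75.0], [40.5, -91.5], [42.0, -99.5], [43.5, -102.3]]
  side -1 7.926575660705566
  side 1 7.804656356573105
5 scene end [[18.0, 237.6], [19.5, 240.5], [21.0, 245.1], [22.5, 249.7], [24.0, 248.5], [25.5, 219.0], [27.0, 189.5], [28.5, 160.5], [30.0, 111.2], [31.5, 54.4], [33.0, -1.5], [34.5, -37.6], [36.0, -32.4], [37.5, -27.1], [39.0, -20.8], [40.5, -23.7], [42.0, -26.8], [43.5, -29.9]]
  side -1 7.911108523607255
  side 1 9.534432739019394
5 top end [[18.0, 133.7], [19.5, 140.5], [21.0, 147.2], [22.5, 156.4], [24.0, 165.5], [25.5, 165.7], [27.0, 152.0], [28.5, 120.1], [30.0, 73.9], [31.5, 29.7], [33.0, 0.6], [34.5, -22.1], [36.0, -42.8], [37.5, -63.8], [39.0, -80.7], [40.5, -92.9], [42.0, -99.4], [43.5, -102.2]]
  side -1 7.844835668802261
  side 1 8.297561079263687
```

View pics/v5.png

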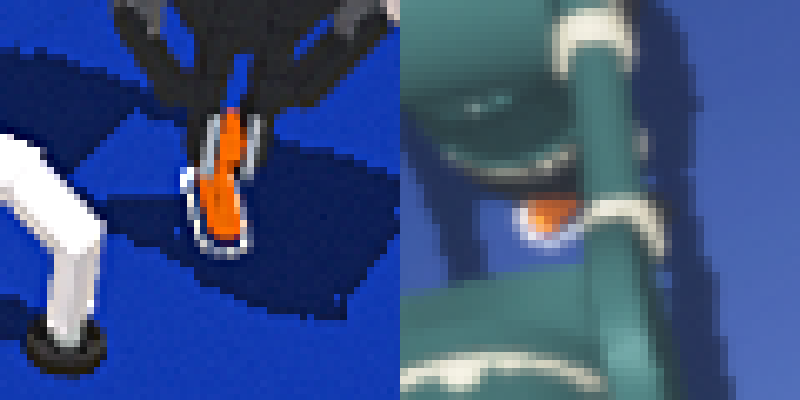

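The left crop shows the foot centred in the outline, its near end (225,238) just inside the line at (222,250). On the right the far end (545,220) is inside the line at (540,240). The measured ends are +30.5 and −30.3 mm, and the side error is under 0.3 mm.

```bash
python3 -c "
from rig import manip
print(manip.current_ee_pos(),manip.current_width()); print(manip.hand_in())"
```

```text
[0.58760046 0.16327814 0.11425791] 0.011056660592043131
the job is handed in; nothing more can be done
None
```

The job is handed in: the arm is holding the orange tab with the 62 mm foot level over the chalk outline, its foot centred to within about 0.5 mm by camera and about 5 mm clear of the paint by arm position; the other two tabs were still standing after the lift, and the puller, tape roll and spray bottle were not touched as far as the pictures show.

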